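# Load the cuvette rack past the lane gate

## Robot

A 7-joint arm with a two-finger parallel gripper is mounted at the origin on the work surface. World frame = base frame: x ahead of the robot, y to its left, z up, the work surface at z = 0. Lengths are in m, angles in rad, forces in N, time in s.
With the tool pointing down it reaches from about 0.4 to 0.875 m from the base axis. Payload 6.5 kg.
Tool frame: the origin (TCP) lies between the finger pads; the fingertips stand 8 mm ahead of it and the grasp point (between the pads) lies 11 mm behind it; z points along the fingers, y is the line along which they close (so a half turn about z gives the same grasp; the last joint's range is limited). The gripper opens to 85 mm and grips with 20 to 120 N. Pads are 22 mm wide; open, the fingers measure 114 mm over their backs; the gripper's body (76 mm by 85 mm) begins 54 mm behind the grasp point. The pads swing forward as they close: fully open they stand 13 mm farther back than shut.
Start: joints at [-1.232, 0.536, -0.004, 1.538, 0.003, 1.067, -0.071], TCP at [0.256, 0.597, 0.239] pointing down, gripper open.
Joint ranges: [-2.7, 2.7], [-0.37, 2.16], [-1.27, 1.26], [0.24, 2.4], [-1.31, 4.45], [0.19, 1.91], [-2.76, 2.76]. Speed limits (rad/s): [2.39, 2.39, 3.14, 3.14, 3.14, 3.14, 3.14].

## Interface

Orientations are given as a 3x3 rotation matrix whose columns are the frame's x, y, z axes.
In Python, from plant import manip gives the robot as it stands. The module is installed in compiled form; this text tells all that it offers.
- The arm moves only by the tool carry_out, never from a script. Its argument "targets" is a list of rows, each an object with "hand": the finger opening in mm, from 0 to 85.4; "offset": the shift along the world's x, y, z in mm, a list of three; "delta_rot": the turn, a rotation vector about the world's x, y, z in degrees, a list of three. A call has 1 to 8 rows; each row shifts and turns the commanded pose from where the row before left it; what a row does not reach is not made up. A row lasts 1/8 s, in which the tool goes at most 62.5 mm and 10.7 degrees, less where a joint would pass 70% of its speed; a pose out of reach is approached as far as the arm can. A call is refused whole if a number of a shift passes 62.5 or a number of a turn 10.7, either way. A call with a gripper value outside its range is refused whole. The fingers move at their own pace and stop on an object; "squeeze" is the grip in N (left out, the last holds). Time passes only in rows, so rows that do not move let the fingers close. It gives the time, the measured TCP pose, the force, the opening and the grip force at its end, in the units of the state.
- manip.state(): the state, without advancing time (a new reading comes with each control period).
- manip.camera(name): name is "side" or "top" or "wrist"; returns the picture (420x560x3 uint8, red, green, blue); there is no depth.
- manip.camera_model(name): a dict with "fx", "fy", "cx", "cy" (pixels), "rvec" (rotation vector, rad) and "tvec" (3), from world to camera coordinates, as OpenCV has them; the wrist camera has in their place "T_tool_cam" (4x4, takes a point from camera to tool coordinates, whose origin is the TCP and whose axes are the flange's). Camera axes: x right, y down, z forward; pixel columns grow to the right and rows downward; lengths in m; the calibration is good to about 2 mm. A picture is of the moment at which its call begins: read the wrist's pose just before it. camera_model takes no time and is no camera call.
- manip.sign_off(): hands the job in; it is judged then, once.
The state is a dict: "time_s": time; "joints": joint angles; "joint_velocities": joint speeds; "joint_torque": joint torques, N m; "tcp_pos": TCP position; "orientation": TCP orientation; "wrist_force": force on the tool from outside, world axes, zero at the start; "ft_torque": the same for the moment, N m; "opening": opening from 0.0 (shut) to 1.0 (fully open); "grip_force": force on a finger pad.
Only numpy, scipy, OpenCV 4.12 (cv2) and the standard library are available. Lean on these libraries where they do the work, as an engineer would, in place of code of your own. Each camera call takes 0.05 s, during which the arm holds its last target. There are 200 camera calls.

## Task

Load the blue cuvette rack into the reader: with one fingertip press the yellow treadle down and keep it down so that the red-and-white gate stands open, and meanwhile push the rack along the lane with the other finger, under the open gate and on until its front rests against the reader block at the end. Then take the hand away so that the gate swings shut behind the rack. The rack is only pushed, never lifted, the rack and the gate must not strike each other, and the jar, timer and bottle beside the lane stay where they are.

Things in the scene. Friction and masses are not known exactly. Their poses are not given: they have to be found in the camera images.
- lane: White fixed lane on the bench. Origin: on the bench under the channel's centre line; +x: the rack's way, +y: across, away from the treadle. Base 5 mm thick, x -215 to 195, y -97 to 53 mm. Channel floor z 5; two guide walls, inner faces y -18 and 18, tops z 16, 4 mm thick. At x 185 it ends at the white and blue reader block, 80 x 95 x 55 mm high. The gate crosses the channel at x 40.
- gate (a joint): Gate and treadle, one piece on a rod (radius 4 mm) parallel to lane x, at lane y -30, z 26 mm. 0 = shut, 0.96 rad = fully open (stop). Sprung: shuts when let go; the rack cannot push it open. From 0.7 rad the rack passes; from 0.85 a finger in the channel's middle passes too. Opened by pressing the treadle down: 1 to 3 N at lane y -64, where its top ends at z about 18 mm, fully open.
- treadle_edge (a point): Middle of the outer edge of the yellow treadle, moving with it. Treadle: plate 4 mm thick, lane x -170 to 90 mm, on the -y side of the hinge rod, reaching 57 mm out from it. Shut it slopes up outwards at 38 degrees (outer edge at lane y -75, z 61); fully pressed it slopes down at 17 degrees. Press it anywhere along its length; a fingertip may slide along it.
- gate_line (a point): On the channel floor, on its centre line, under the gate (lane x 40, z 5 mm). Gate: red-and-white bar 50 mm long, 8 mm thick along lane x (36 to 44), 14 mm deep; shut, it reaches from the hinge across the channel, rising at 25 degrees, and blocks the rack; fully open, it stands at 80 degrees beside the channel, its top at z 77 mm.
- end_stop (a point): On the channel floor, on its centre line, at the face of the reader block against which the rack's front must rest (lane x 185, z 5 mm).
- rack: Blue cuvette rack, loose, on the channel floor short of the gate: 84 mm long along its x (the lane's x), 31 wide, solid body 32 high, 44 mm to the orange and yellow caps (fixed in it). 0.1 to 0.2 kg. Origin: centre of its underside; flat rear face at x -42. Against the end stop its origin is at lane x 143, its rear face 61 mm beyond the gate's middle.
- jar: White specimen jar with green lid, diameter 48, height 62 mm, loose beside the lane on its +y side; leave alone. Origin: centre of underside.
- timer: White digital timer lying flat, 70 x 45 x 22 mm, loose beside the lane on its +y side; leave alone. Origin: centre of underside.
- reagent: White bottle with red cap, diameter 40, height 75 mm, loose beside the lane on its +y side; leave alone. Origin: centre of underside.
Not all that is in view belongs to the job. What is meant by the rack is not brown or purple, and is the smaller of those in its own colour.

How it is judged:
On the way, in this order (a step that is already met when the one before it is completed fails the run):
1. a finger holds the gate open while the rack is still short of it (value of joint gate above 0.65 rad and contact force between the fingers and gate above 0.3 N and x of rack in the frame of lane below 0 m), for 0.1 s.
2. the rack passes under the gate while a finger still holds the gate open (value of joint gate above 0.6 rad and contact force between the fingers and gate above 0.3 N and x of rack in the frame of lane between 0.02 and 0.09 m), for 0.05 s.
At the end, for the whole second after the job is handed in: The rack stands flat in the channel with its front within 6 mm of the reader block, at rest, and the gate has swung shut behind it (joint below 0.08 rad) (x of rack in the frame of lane above 0.137 m and z of rack in the frame of lane below 0.009 m and y of rack in the frame of lane between -0.006 and 0.006 m and angle between the x axis of rack and the x axis of lane, either way round below 0.12 rad and linear speed of rack below 0.01 m/s and value of joint gate below 0.08 rad); the robot touches nothing.
It fails at once if the rack is lifted off the channel floor by more than 12 mm (height (world z) of rack above 0.017 m).
It fails at once if the rack tips by more than 0.3 rad (angle between rack's own z axis and vertical above 0.3 rad).
It fails at once if the rack and the gate strike each other (over 4 N) (contact force between rack and gate above 4 N).
It fails at once if the jar, the timer or the bottle is moved by more than 15 mm (distance of any of jar, timer, reagent from where it was at the start of the episode above 0.015 m).
It also fails if it takes over 45 s, if anything falls off the work surface, if the arm or the gripper's body presses on something with over 40 N, if the wrist force passes 120 N, or if a joint passes its speed limit or range.

## Working session

There is one attempt and no reset: what is moved stays moved. The work goes in short steps, Python scripts to look and compute and a tool call to move; the robot and the scene stay as the last step left them, time stands still between calls to the robot, and variables do not carry over. Pictures are saved under pics/ and viewed, at most 10 in all, crops included, and the job is handed in when it is done.

Besides the shell and the picture viewer there is one more tool, called after ">>>" as name(argument=value, ...) on one line, values as JSON. carry_out: Moves the arm, as the interface text tells. Its arguments: {"type":"object","properties":{"targets":{"type":"array","items":{"type":"object","properties":{"hand":{"type":"number"},"offset":{"type":"array","items":{"type":"number"}},"delta_rot":{"type":"array","items":{"type":"number"}}}}},"squeeze":{"type":"number"}},"required":["targets"]}

```bash
mkdir -p pics; cat > h.py <<'E'
import numpy as np, cv2
from plant import manip
def snap(n,f):
    im=manip.camera(n); cv2.imwrite('pics/'+f,im[:,:,::-1]); return im
def ray(n,u,v,z):
    m=manip.camera_model(n); R,_=cv2.Rodrigues(np.array(m['rvec'],float)); t=np.array(m['tvec'],float).ravel()
    d=R.T@np.array([(u-m['cx'])/m['fx'],(v-m['cy'])/m['fy'],1]); c=-R.T@t
    return c+d*(z-c[2])/d[2]
def proj(n,P):
    m=manip.camera_model(n); R,_=cv2.Rodrigues(np.array(m['rvec'],float)); t=np.array(m['tvec'],float).ravel()
    q=np.atleast_2d(P)@R.T+t
    return np.c_[q[:,0]/q[:,2]*m['fx']+m['cx'],q[:,1]/q[:,2]*m['fy']+m['cy']]
E
python3 - <<'E'
from h import *
snap('top','top.png'); snap('side','side.png')
s=manip.state(); print(s['time_s'],s['tcp_pos'],s['orientation'],s['opening'])
E
```

```text
0.1 [0.25578611 0.59694046 0.23848342] [[-9.19209533e-01  3.93768416e-01 -5.19488434e-04]
 [ 3.93768739e-01  9.19208276e-01 -1.52482222e-03]
 [-1.22908762e-04 -1.60618942e-03 -9.99998703e-01]] 1.001087693729261
```

View pics/top.png

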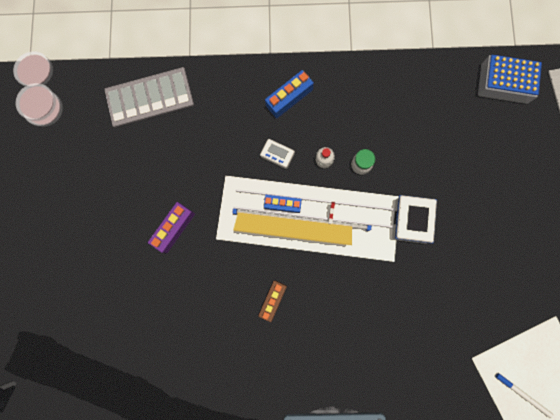

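View pics/side.png

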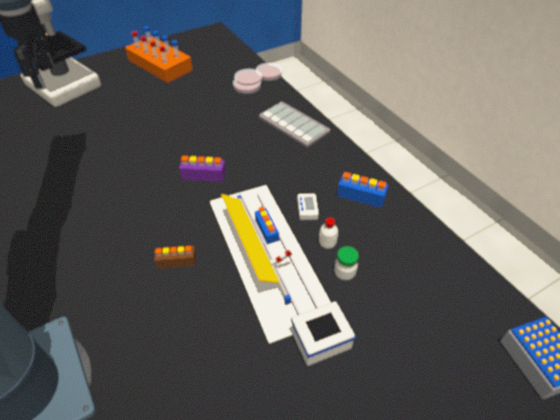

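```bash
cat > fit.py <<'E'
from h import *
from scipy.optimize import least_squares
P=np.array([[-215,53,5],[-215,-97,5],[195,-97,5]])/1e3
def lane(p,P):
    c,s=np.cos(p[2]),np.sin(p[2]); P=np.atleast_2d(P); return np.c_[p[0]+c*P[:,0]-s*P[:,1],p[1]+s*P[:,0]+c*P[:,1],P[:,2]]
E
python3 - <<'E'
from fit import *
obs={'top':[(226,176.5),(217,240),(394.5,261.5)],'side':[(266,186),(211,202),(273,339)]}
for n in obs: print(n,[ray(n,u,v,.005).round(4) for u,v in obs[n]])
a=ray('top',*obs['top'][1],.005);b=ray('top',*obs['top'][2],.005)
th=np.arctan2(b[1]-a[1],b[0]-a[0])
for ns in (['top'],['side'],['top','side']):
    f=lambda p:np.concatenate([(proj(n,lane(p,P))-obs[n]).ravel() for n in ns])
    r=least_squares(f,[a[0],a[1]+0.0,th]); print(ns,r.x,r.fun.round(1))
for n,u0,u1,v0,v1 in (('top',205,445,165,275),('side',195,365,175,365)):
    im=cv2.imread(f'pics/{n}.png')[v0:v1,u0:u1]
    k=3 ; cv2.imwrite(f'pics/{n}_c.png',cv2.resize(im,None,fx=k,fy=k,interpolation=cv2.INTER_CUBIC))
E
```

```text
top [array([0.6395, 0.231 , 0.005 ]), array([0.4909, 0.2519, 0.005 ]), array([ 0.4328, -0.1521,  0.005 ])]
side [array([0.6397, 0.2303, 0.005 ]), array([0.4939, 0.2507, 0.005 ]), array([ 0.4428, -0.1471,  0.005 ])]
['top'] [ 0.55644252  0.02603436 -1.71395847] [-0.1 -0.  -0.4 -0.1  0.5  0.1]
['side'] [ 0.56293732  0.02997209 -1.70082163] [ 0.1 -1.9 -0.6 -1.4  0.4  1.8]
['top', 'side'] [ 0.55974754  0.02754653 -1.70603286] [-1.  -0.7 -0.8 -0.7  0.1 -2.  -0.1 -0.9 -1.  -0.6 -1.   3.6]
```

View pics/top_c.png

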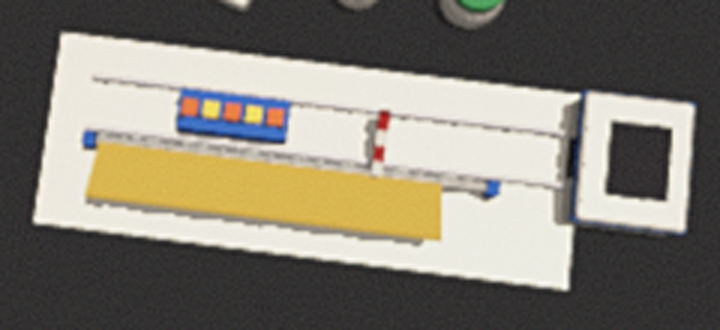

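Top view: the lane base has corners (225,176), (216,239) and (395,261). The rack is at about (283,203), the gate at (331,212) and the treadle on the robot side. The lane origin is about (0.557, 0.026), with heading about -98°. I'll hover over the lane and check with the wrist camera.

>>> carry_out(targets=[{"hand": 51, "offset": [29, -44, 0], "delta_rot": [0, 0, -7.5]}, {"hand": 51, "offset": [29, -44, 0], "delta_rot": [0, 0, -7.5]}, {"hand": 51, "offset": [29, -44, 0], "delta_rot": [0, 0, -7.5]}, {"hand": 51, "offset": [29, -44, 0], "delta_rot": [0, 0, -7.5]}, {"hand": 51, "offset": [29, -44, 0], "delta_rot": [0, 0, -7.5]}, {"hand": 51, "offset": [29, -44, 0], "delta_rot": [0, 0, -7.5]}, {"hand": 51, "offset": [29, -44, 0], "delta_rot": [0, 0, -7.5]}, {"hand": 51, "offset": [29, -44, 0], "delta_rot": [0, 0, -7.5]}])

```text
time_s: 1.1
tcp_pos: [0.4885, 0.2439, 0.2391]
orientation: [[-0.114, 0.993, -0.0], [0.993, 0.114, -0.0], [-0.0, -0.0, -1.0]]
wrist_force: [0.8, -0.2, -0.1]
opening: 0.595
grip_force: 0.0
```

>>> carry_out(targets=[{"hand": 51, "offset": [29, -44, 0], "delta_rot": [0, 0, -7.5]}, {"hand": 51, "offset": [29, -44, 0], "delta_rot": [0, 0, -7.5]}, {"hand": 51, "offset": [0, 0, 0]}])

```text
invalid input
```

```bash
python3 - <<'E'
from fit import *
s=manip.state(); im=snap('wrist','w1.png'); m=manip.camera_model('wrist'); print(m)
np.savez('w1.npz',p=s['tcp_pos'],R=s['orientation'])
print(s['time_s'],s['tcp_pos'],s['orientation'],s['opening'],s['wrist_force'])
E
```

```text
{'fx': 351.7732905810454, 'fy': 351.7732905810454, 'cx': 281.46151810000924, 'cy': 206.29077492348605, 'T_tool_cam': array([[-1.57039533e-04, -9.62739308e-01, -2.70431137e-01,
         6.82149535e-02],
       [ 9.99999988e-01, -1.52003585e-04, -3.95653582e-05,
         3.62214277e-04],
       [-3.01537669e-06, -2.70431139e-01,  9.62739320e-01,
        -1.33525765e-01],
       [ 0.00000000e+00,  0.00000000e+00,  0.00000000e+00,
         1.00000000e+00]])}
1.1 [0.48849879 0.24388672 0.2391224 ] [[-1.14414284e-01  9.93433060e-01 -3.54976951e-04]
 [ 9.93433122e-01  1.14414252e-01 -1.10126570e-04]
 [-6.87889530e-05 -3.65245913e-04 -9.99999931e-01]] 0.5947960043139817 [ 0.79600813 -0.22257163 -0.12114125]
```

View pics/w1.png

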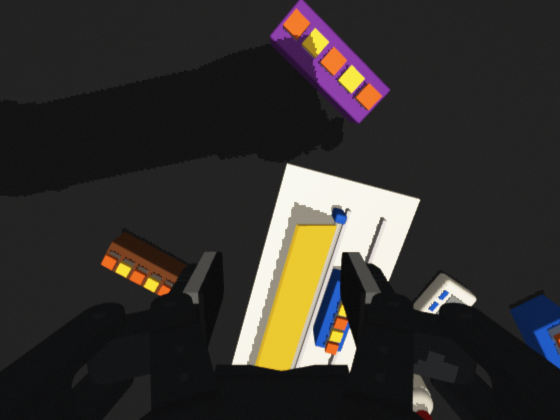

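Wrist view: lane corners at (287,164) and (419,199). The rack's rear is at about (341,268), partly hidden by the right finger.

```bash
cat >> fit.py <<'E'
def wray(f,u,v,z):
    d=np.load(f); m=manip.camera_model('wrist'); T=m['T_tool_cam']; R=d['R']
    dr=R@T[:3,:3]@np.array([(u-m['cx'])/m['fx'],(v-m['cy'])/m['fy'],1]); c=d['p']+R@T[:3,3]
    return c+dr*(z-c[2])/dr[2]
def inv(p,q):
    c,s=np.cos(p[2]),np.sin(p[2]); d=np.array(q)[:2]-p[:2]; return np.array([c*d[0]+s*d[1],-s*d[0]+c*d[1]])*1e3
E
python3 - <<'E'
from fit import *
a=wray('w1.npz',287,164,.005); b=wray('w1.npz',419,199,.005); print(a,b,np.linalg.norm(a-b))
obs=[(225.2,175.8),(215.8,239.2),(395.2,261.5)]
r=least_squares(lambda p:(proj('top',lane(p,P))-obs).ravel(),[.556,.026,-1.71]); p=r.x; print(p,r.fun.round(1))
print('wrist corners in lane',inv(p,a),inv(p,b))
# top crop points
f=lambda x,y:(205+(x+.5)/3-.5,165+(y+.5)/3-.5)
for nm,x,y,z in (('rack rear far',180,90,.037),('rear near',178,131,.037),('front far',289,98,.037),('front near',284,143,.005),('gate',383,120,.045),('gate base',377,170,.03),('reader',584,92,.055),('reader',576,222,.055),('tread near-left',87,200,.061),('tread right',440,239,.061),('tread left hinge',98,143,.03)):
    print(nm,inv(p,ray('top',*f(x,y),z)).round(1))
w=cv2.imread('pics/w1.png'); h=cv2.cvtColor(w,cv2.COLOR_BGR2HSV)
M=cv2.inRange(h,(100,120,60),(125,255,255)); M[:230]=0; M[:,:300]=0;M[:,365:]=0
ys,xs=np.nonzero(M); i=ys.argsort()[:1]; print('rack pix top',ys.min(),xs[ys==ys.min()],xs.min(),ys[xs==xs.min()])
for u,v in ((343,267),(334,268)): print(inv(p,wray('w1.npz',u,v,.037)),inv(p,wray('w1.npz',u,v,.005)))
E
```

```text
[0.49327871 0.25556621 0.005     ] [0.63928751 0.23416623 0.005     ] 0.1475687211334248
[ 0.55740919  0.02692688 -1.71574967] [ 0.4  0.1  0.4  0.1 -0.7 -0.2]
wrist corners in lane [-216.97809855  -96.48401565] [-216.89297074   51.08468093]
rack rear far [-114.6   14.8]
rear near [-112.1  -16.2]
front far [-32.4  18.6]
front near [-32.4 -11.9]
gate [38.8  9.2]
gate base [ 39.4 -26.7]
reader [182.2  46.1]
reader [184.5 -49.6]
tread near-left [-169.  -77.]
tread right [ 87.5 -74.1]
tread left hinge [-171.6  -31.7]
rack pix top 269 [333 334 335 336] 314 [326 327 328 329 330 331 332 333 334]
[-132.56282707  -13.7680112 ] [-119.38587419   -3.95993412]
[-129.06839965  -22.49068603] [-115.5582905   -13.51422264]
```

>>> carry_out(targets=[{"hand": 51, "offset": [29, -38, -10], "delta_rot": [0, 0, -7.5]}, {"hand": 51, "offset": [29, -39, -10], "delta_rot": [0, 0, -7.4]}, {"hand": 51, "offset": [0, 0, -40], "delta_rot": [0, 0, 0]}, {"hand": 51, "offset": [0, 0, -50], "delta_rot": [0, 0, 0]}, {"hand": 51, "offset": [0, 0, -39], "delta_rot": [0, 0, 0]}, {"hand": 51, "offset": [0, 0, 0], "delta_rot": [0, 0, 0]}])

```text
time_s: 1.9
tcp_pos: [0.5433, 0.1678, 0.0876]
orientation: [[0.14, 0.99, -0.006], [0.99, -0.14, -0.002], [-0.003, -0.006, -1.0]]
wrist_force: [-0.6, 0.5, 1.6]
opening: 0.597
grip_force: 0.0
```

```bash
python3 - <<'E'
from fit import *
s=manip.state(); w=snap('wrist','w2.png'); np.savez('w2.npz',p=s['tcp_pos'],R=s['orientation'])
p=np.array([.5574,.0269,-1.7157])
print(s['time_s'],s['tcp_pos'],inv(p,s['tcp_pos']),s['orientation'][:,1],s['opening'],s['wrist_force'])
im=manip.camera('side')[170:310,190:350]; im=cv2.resize(im,(480,420),interpolation=cv2.INTER_CUBIC)
t=manip.camera('top')[165:275,205:445]; t=cv2.resize(t,(480,220))
o=np.zeros((420,800,3),np.uint8); cv2.imwrite('pics/s2.png',np.hstack([im,cv2.resize(w,(320,240)) if False else np.vstack([cv2.resize(w,(320,240)),cv2.resize(t,(320,180))])])[:,:,::-1])
E
```

```text
1.9 [0.54333618 0.16784013 0.08762719] [-137.43227438  -34.26778033] [ 0.99008239 -0.14036843 -0.00579378] 0.5968328356534537 [-0.64182905  0.54513451  1.55409371]
```

View pics/s2.png

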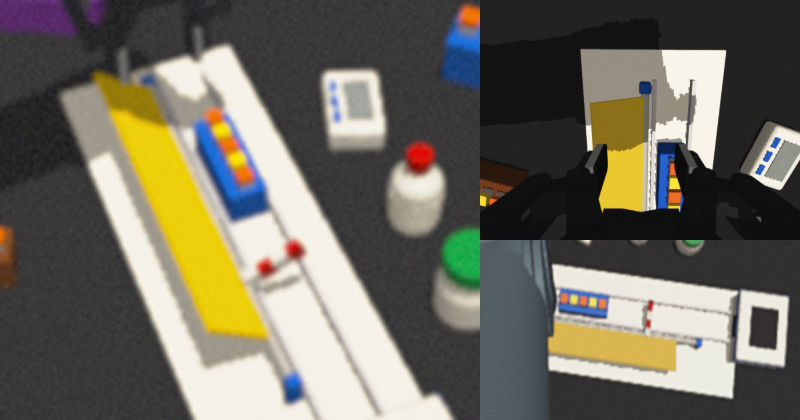

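The side view shows the fingers above the rear of the treadle and behind the rack, with the gate still shut. I'll correct about 3 mm across and press down.

>>> carry_out(targets=[{"hand": 51, "offset": [3, 0, 0], "delta_rot": [0, 0, 0]}, {"hand": 51, "offset": [0, 0, -13], "delta_rot": [0, 0, 0]}, {"hand": 51, "offset": [0, 0, -13], "delta_rot": [0, 0, 0]}, {"hand": 51, "offset": [0, 0, -12], "delta_rot": [0, 0, 0]}, {"hand": 51, "offset": [0, 0, 0], "delta_rot": [0, 0, 0]}])

```text
time_s: 2.68
tcp_pos: [0.5485, 0.1681, 0.0511]
orientation: [[0.141, 0.99, -0.001], [0.99, -0.141, -0.001], [-0.001, -0.001, -1.0]]
wrist_force: [0.6, -0.7, 0.5]
opening: 0.598
grip_force: 0.5
```

```bash
cat > chk.py <<'E'
from fit import *
import sys
s=manip.state(); n=sys.argv[1]; w=manip.camera('wrist')
p=np.array([.5574,.0269,-1.7157])
print(s['time_s'],s['tcp_pos'],inv(p,s['tcp_pos']),s['orientation'][:,1],s['opening'],s['wrist_force'],s['ft_torque'])
im=manip.camera('side')[170:310,190:350]; im=cv2.resize(im,(480,420),interpolation=cv2.INTER_CUBIC)
t=manip.camera('top')[165:275,205:445]
cv2.imwrite('pics/'+n,np.hstack([im,np.vstack([cv2.resize(w,(320,240)),cv2.resize(t,(320,180))])])[:,:,::-1])
E
python3 chk.py s3.png
```

```text
2.675 [0.54845231 0.16812309 0.05105486] [-138.45102901  -29.24611875] [ 0.99003623 -0.14080686 -0.00130127] 0.5976033762628944 [ 0.6324236  -0.67440206  0.52616202] [-0.09827526 -0.10511195 -0.00954545]
```

View pics/s3.png

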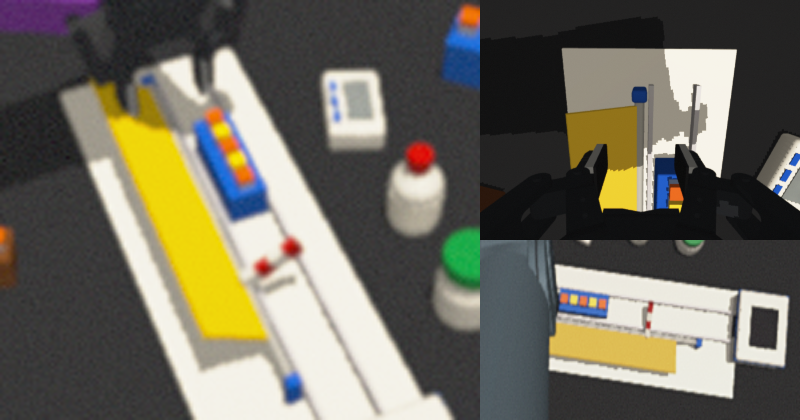

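>>> carry_out(targets=[{"hand": 51, "offset": [-2, 0, -10], "delta_rot": [0, 0, 0]}, {"hand": 51, "offset": [0, 0, -8], "delta_rot": [0, 0, 0]}, {"hand": 51, "offset": [0, 0, -4], "delta_rot": [0, 0, 0]}, {"hand": 51, "offset": [0, 0, 0], "delta_rot": [0, 0, 0]}])

```text
time_s: 3.32
tcp_pos: [0.5463, 0.1688, 0.0298]
orientation: [[0.14, 0.99, -0.001], [0.99, -0.14, 0.0], [-0.0, -0.001, -1.0]]
wrist_force: [-2.3, 0.9, 2.0]
opening: 0.595
grip_force: 1.3
```

```bash
python3 chk.py s4.png
```

```text
3.325 [0.5462957  0.16876204 0.02979542] [-138.77186703  -31.47239425] [ 0.99009355 -0.14040174 -0.00145512] 0.5954692820561006 [-2.3271554   0.92610479  2.00153171] [ 0.27237522  0.50428216 -0.03806927]
```

View pics/s4.png

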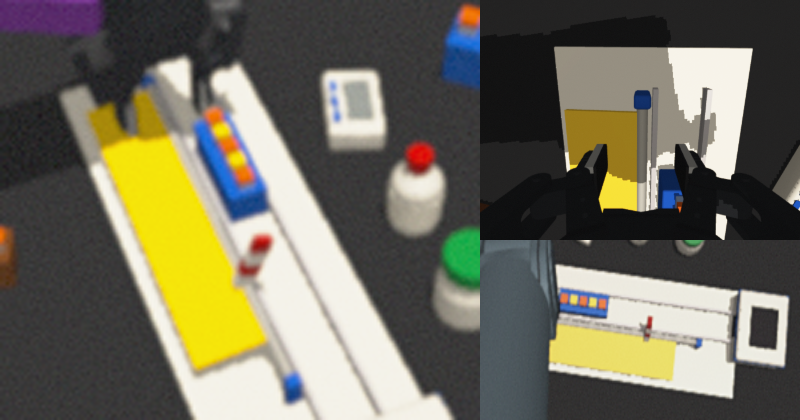

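The gate has risen to roughly two-thirds open. I'll press on to the stop.

>>> carry_out(targets=[{"hand": 51, "offset": [0, 0, -5], "delta_rot": [0, 0, 0]}, {"hand": 51, "offset": [0, 0, 0], "delta_rot": [0, 0, 0]}])

```text
time_s: 3.72
tcp_pos: [0.5474, 0.1683, 0.0252]
orientation: [[0.141, 0.99, 0.001], [0.99, -0.141, -0.0], [0.0, 0.001, -1.0]]
wrist_force: [-0.6, 1.1, 2.9]
opening: 0.601
grip_force: 1.5
```

>>> carry_out(targets=[{"hand": 51, "offset": [0, 0, -2], "delta_rot": [0, 0, 0]}, {"hand": 51, "offset": [0, 0, 0], "delta_rot": [0, 0, 0]}])

```text
time_s: 3.98
tcp_pos: [0.5476, 0.1684, 0.0243]
orientation: [[0.141, 0.99, 0.001], [0.99, -0.141, 0.0], [0.0, 0.001, -1.0]]
wrist_force: [-3.0, 0.1, 12.9]
opening: 0.597
grip_force: 6.4
```

```bash
python3 chk.py s5.png
```

```text
3.975 [0.54763579 0.16835632 0.02425846] [-138.5639068   -30.08776011] [ 9.89998382e-01 -1.41077055e-01  6.84296837e-04] 0.5969376959277088 [-3.03674101  0.09962595 12.9468761 ] [0.01618697 0.91277806 0.01435918]
```

View pics/s5.png

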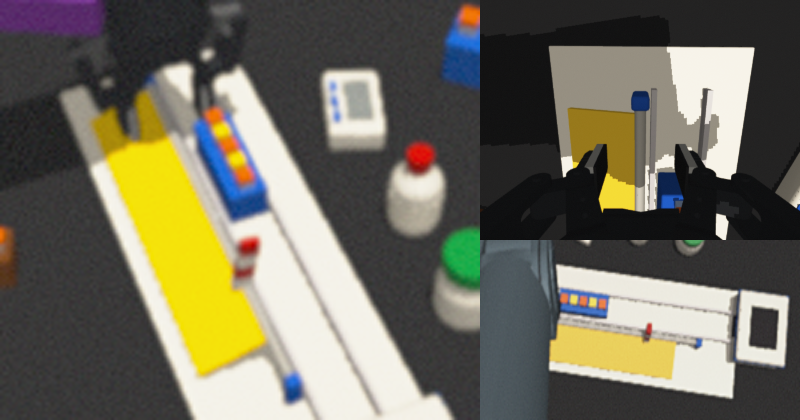

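The gate stands fully open against its stop, with 13 N on the finger. I'll ease off 1 mm, then push along the lane.

>>> carry_out(targets=[{"hand": 51, "offset": [-1, 0, 1], "delta_rot": [0, 0, 0]}, {"hand": 51, "offset": [-0.7, -5, 0], "delta_rot": [0, 0, 0]}, {"hand": 51, "offset": [-0.7, -5, 0], "delta_rot": [0, 0, 0]}, {"hand": 51, "offset": [-0.7, -5, 0], "delta_rot": [0, 0, 0]}, {"hand": 51, "offset": [-0.7, -5, 0], "delta_rot": [0, 0, 0]}, {"hand": 51, "offset": [-0.7, -5, 0], "delta_rot": [0, 0, 0]}, {"hand": 51, "offset": [-0.7, -5, 0], "delta_rot": [0, 0, 0]}, {"hand": 51, "offset": [0, 0, 0], "delta_rot": [0, 0, 0]}])

```text
time_s: 5.12
tcp_pos: [0.5416, 0.1383, 0.0244]
orientation: [[0.141, 0.99, -0.0], [0.99, -0.141, 0.0], [0.0, -0.0, -1.0]]
wrist_force: [-0.1, 3.1, 5.7]
opening: 0.599
grip_force: 3.0
```

```bash
python3 chk.py s6.png
```

```text
5.125 [0.54159786 0.13833072 0.02437925] [-107.98111957  -31.72680601] [ 9.89996126e-01 -1.41093923e-01 -4.19842695e-04] 0.5987367085579074 [-0.07640224  3.14421507  5.68720462] [ 0.6498378   0.36949222 -0.07190225]
```

View pics/s6.png

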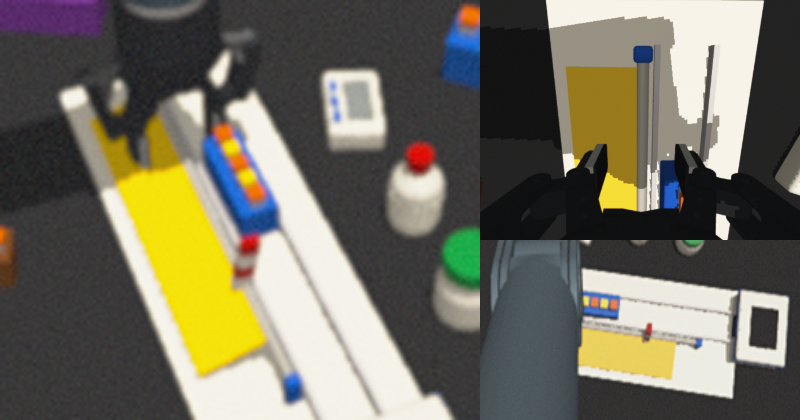

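The rack is moving with the finger (front near (255,225) in the side crop), and the gate is upright. I'll keep pushing.

>>> carry_out(targets=[{"hand": 51, "offset": [-1.4, -9.9, 0], "delta_rot": [0, 0, 0]}, {"hand": 51, "offset": [-1.4, -9.9, 0], "delta_rot": [0, 0, 0]}, {"hand": 51, "offset": [-1.4, -9.9, 0], "delta_rot": [0, 0, 0]}, {"hand": 51, "offset": [-1.4, -9.9, 0], "delta_rot": [0, 0, 0]}, {"hand": 51, "offset": [-1.4, -9.9, 0], "delta_rot": [0, 0, 0]}, {"hand": 51, "offset": [-1.4, -9.9, 0], "delta_rot": [0, 0, 0]}, {"hand": 51, "offset": [-1.4, -9.9, 0], "delta_rot": [0, 0, 0]}, {"hand": 51, "offset": [-1.4, -9.9, 0], "delta_rot": [0, 0, 0]}])

```text
time_s: 6.28
tcp_pos: [0.5301, 0.0603, 0.0244]
orientation: [[0.14, 0.99, -0.001], [0.99, -0.14, 0.002], [0.002, -0.001, -1.0]]
wrist_force: [-2.2, 6.5, 6.7]
opening: 0.596
grip_force: 4.2
```

```bash
python3 chk.py s7.png
```

```text
6.275 [0.53009695 0.06028756 0.02437658] [-29.09516849 -31.83798104] [ 0.99015453 -0.13997412 -0.00111989] 0.5960206674723971 [-2.15659642  6.5406573   6.66027516] [ 1.48854857  0.53025924 -0.13519956]
```

>>> carry_out(targets=[{"hand": 51, "offset": [-1, -9.9, 0], "delta_rot": [0, 0, 0]}, {"hand": 51, "offset": [-1, -9.9, 0], "delta_rot": [0, 0, 0]}, {"hand": 51, "offset": [-1.2, -9.9, 0], "delta_rot": [0, 0, 0]}, {"hand": 51, "offset": [-1.4, -9.9, 0], "delta_rot": [0, 0, 0]}, {"hand": 51, "offset": [-1.4, -9.9, 0], "delta_rot": [0, 0, 0]}, {"hand": 51, "offset": [-1.4, -9.9, 0], "delta_rot": [0, 0, 0]}, {"hand": 51, "offset": [-1.4, -9.9, 0], "delta_rot": [0, 0, 0]}, {"hand": 51, "offset": [-1.4, -9.9, 0], "delta_rot": [0, 0, 0]}])

```text
time_s: 7.42
tcp_pos: [0.5195, -0.0178, 0.0245]
orientation: [[0.139, 0.99, -0.002], [0.99, -0.139, 0.003], [0.003, -0.002, -1.0]]
wrist_force: [-1.2, 10.0, 11.7]
opening: 0.601
grip_force: 6.4
```

```bash
python3 chk.py s8.png
```

```text
7.425 [ 0.51952483 -0.01775168  0.02448322] [ 49.65279144 -31.03065294] [ 0.99024323 -0.13932876 -0.00241576] 0.6008849800420292 [-1.16237399  9.9915292  11.67993206] [ 2.15702846  0.76852899 -0.18506806]
```

>>> carry_out(targets=[{"hand": 51, "offset": [-1, -6, 0.5], "delta_rot": [0, 0, 0]}, {"hand": 51, "offset": [-1, -7, 0], "delta_rot": [0, 0, 0]}, {"hand": 51, "offset": [-1, -7, 0], "delta_rot": [0, 0, 0]}, {"hand": 51, "offset": [-0.7, -5, 0], "delta_rot": [0, 0, 0]}, {"hand": 51, "offset": [-0.6, -4, 0], "delta_rot": [0, 0, 0]}, {"hand": 51, "offset": [0, 0, 0], "delta_rot": [0, 0, 0]}])

```text
time_s: 8.32
tcp_pos: [0.5151, -0.0485, 0.0247]
orientation: [[0.141, 0.99, -0.002], [0.99, -0.141, 0.001], [0.001, -0.002, -1.0]]
wrist_force: [-1.7, 5.2, 7.8]
opening: 0.598
grip_force: 3.9
```

```bash
cat > rk.py <<'E'
from fit import *
import sys
p=np.array([.5574,.0269,-1.7157]); s=manip.state()
print(s['time_s'],inv(p,s['tcp_pos']),s['tcp_pos'][2],s['wrist_force'])
E
python3 rk.py
```

```text
8.325 [ 80.66980123 -30.97608329] 0.024738584904373633 [-1.7217018   5.17979945  7.84779663]
```

>>> carry_out(targets=[{"hand": 51, "offset": [-0.3, -2, 0], "delta_rot": [0, 0, 0]}, {"hand": 51, "offset": [-0.3, -2, 0], "delta_rot": [0, 0, 0]}, {"hand": 51, "offset": [-0.3, -2, 0], "delta_rot": [0, 0, 0]}, {"hand": 51, "offset": [0, 0, 0], "delta_rot": [0, 0, 0]}])

```text
time_s: 8.82
tcp_pos: [0.5142, -0.0543, 0.0247]
orientation: [[0.14, 0.99, -0.002], [0.99, -0.14, 0.001], [0.001, -0.002, -1.0]]
wrist_force: [-1.5, 4.8, 6.6]
opening: 0.598
grip_force: 3.7
```

>>> carry_out(targets=[{"hand": 51, "offset": [-0.2, -1.5, 0], "delta_rot": [0, 0, 0]}, {"hand": 51, "offset": [-0.2, -1.5, 0], "delta_rot": [0, 0, 0]}, {"hand": 51, "offset": [0, 0, 0], "delta_rot": [0, 0, 0]}])

```text
time_s: 9.2
tcp_pos: [0.5141, -0.0554, 0.0247]
orientation: [[0.138, 0.99, -0.002], [0.99, -0.138, 0.003], [0.003, -0.002, -1.0]]
wrist_force: [-0.7, 9.0, 7.0]
opening: 0.596
grip_force: 5.5
```

```bash
python3 rk.py
```

```text
9.2 [ 87.73499904 -30.93727204] 0.024682578951551116 [-0.73681567  9.02250723  7.02145404]
```

>>> carry_out(targets=[{"hand": 51, "offset": [-0.2, -1.5, 0], "delta_rot": [0, 0, 0]}, {"hand": 51, "offset": [0, 0, 0], "delta_rot": [0, 0, 0]}])

```text
time_s: 9.45
tcp_pos: [0.5141, -0.0555, 0.0247]
orientation: [[0.137, 0.991, -0.002], [0.991, -0.137, 0.004], [0.004, -0.002, -1.0]]
wrist_force: [0.1, 12.7, 7.9]
opening: 0.6
grip_force: 7.1
```

```bash
python3 rk.py; python3 chk.py s9.png
```

```text
9.45 [ 87.83916646 -30.9652323 ] 0.024662530096184833 [ 0.10963522 12.72568278  7.85512858]
9.45 [ 0.51407557 -0.05554731  0.02466253] [ 87.83916646 -30.9652323 ] [ 0.99058055 -0.13691073 -0.00237329] 0.5997837968826802 [ 0.10963522 12.72568278  7.85512858] [2.60481664 0.14149022 0.16766558]
```

The rack stopped and the force rose from 5 N to 13 N, so it is seated against the block. I'll back off along the lane, then lift straight up.

>>> carry_out(targets=[{"hand": 51, "offset": [0.6, 4, 0], "delta_rot": [0, 0, 0]}, {"hand": 51, "offset": [0.3, 2, 0], "delta_rot": [0, 0, 0]}, {"hand": 51, "offset": [0, 0, 0], "delta_rot": [0, 0, 0]}, {"hand": 51, "offset": [0, 0, 8], "delta_rot": [0, 0, 0]}, {"hand": 51, "offset": [0, 0, 10], "delta_rot": [0, 0, 0]}, {"hand": 51, "offset": [0, 0, 12], "delta_rot": [0, 0, 0]}, {"hand": 51, "offset": [0, 0, 20], "delta_rot": [0, 0, 0]}, {"hand": 51, "offset": [0, 0, 30], "delta_rot": [0, 0, 0]}])

```text
time_s: 10.6
tcp_pos: [0.5148, -0.0532, 0.1055]
orientation: [[0.14, 0.99, -0.001], [0.99, -0.14, 0.0], [-0.0, -0.001, -1.0]]
wrist_force: [0.4, -1.0, 0.3]
opening: 0.598
grip_force: 0.0
```

>>> carry_out(targets=[{"hand": 51, "offset": [0, 0, 50], "delta_rot": [0, 0, 0]}, {"hand": 51, "offset": [0, 0, 50], "delta_rot": [0, 0, 0]}, {"hand": 51, "offset": [-30, 40, 20], "delta_rot": [0, 0, 0]}, {"hand": 51, "offset": [-30, 40, 0], "delta_rot": [0, 0, 0]}, {"hand": 51, "offset": [0, 50, 0], "delta_rot": [0, 0, 0]}, {"hand": 51, "offset": [0, 50, 0], "delta_rot": [0, 0, 0]}, {"hand": 51, "offset": [0, 50, 0], "delta_rot": [0, 0, 0]}, {"hand": 51, "offset": [0, 0, 0], "delta_rot": [0, 0, 0]}])

```text
time_s: 11.6
tcp_pos: [0.4547, 0.181, 0.2253]
orientation: [[0.134, 0.991, 0.0], [0.991, -0.134, 0.002], [0.002, 0.0, -1.0]]
wrist_force: [-0.1, -1.1, -0.3]
opening: 0.598
grip_force: 0.0
```

```bash
python3 - <<'E'
from fit import *
s=manip.state();print(s['time_s'],s['tcp_pos'],s['wrist_force'])
im=manip.camera('side')[190:370,190:370]; im=cv2.resize(im,(400,400),interpolation=cv2.INTER_CUBIC)
t=manip.camera('top')[165:275,305:445]; t=cv2.resize(t,(400,314),interpolation=cv2.INTER_CUBIC)
o=np.zeros((400,800,3),np.uint8);o[:,:400]=im;o[:314,400:]=t
cv2.imwrite('pics/end.png',o[:,:,::-1])
E
```

```text
11.6 [0.45469034 0.18097957 0.22527731] [-0.10764219 -1.05347595 -0.31399296]
```

View pics/end.png

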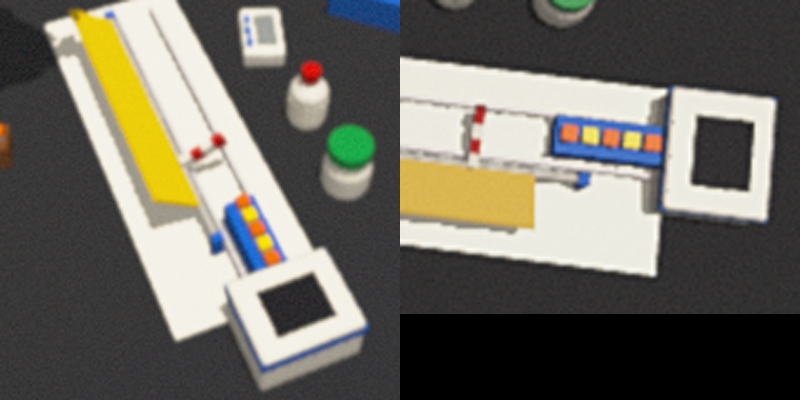

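The rack rests against the reader (top crop x 553–662), the gate is shut behind it at x≈477, and the jar, timer and bottle have not moved.

```bash
python3 -c "
from plant import manip; print(manip.sign_off())"
```

```text
the job is handed in; nothing more can be done
None
```

The job is handed in: the rack rests against the reader block, the gate is shut behind it, the hand is clear, and the jar, timer and bottle look unmoved in the last pictures; no verdict came back.

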